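Sort the writing things on the desk

ROBOT

A 6-joint arm with a two-finger parallel gripper is mounted at the origin on a cart in front of the work surface, level with it; the furniture and walls round the work are solid. World frame = base frame: x ahead of the robot, y to its left, z up, the work surface at z = 0. Lengths are in m, angles in rad, forces in N, time in s.
With the tool pointing down it reaches from about 0.375 to 0.9 m from the base axis. Payload 3.1 kg.
Tool frame: the origin (TCP) lies between the finger pads; the fingertips stand manip.finger_overhang ahead of it and the grasp point (between the pads) lies 5 mm behind it (manip.finger_overhang is the distance from the TCP to the fingertips, in m); z points along the fingers, y is the line along which they close (so a half turn about z gives the same grasp; the last joint's range is limited). The gripper opens to 85 mm and grips with 20 to 120 N. Pads are 22 mm wide; open, the fingers measure 114 mm over their backs; the gripper's body (76 mm by 85 mm) begins 54 mm behind the grasp point. The pads swing forward as they close: fully open they stand 13 mm farther back than shut.
Start: joints at [1.151, 0.527, 1.433, -0, 1.181, -0.178], TCP at [0.149, 0.607, 0.245] pointing down, gripper open.
Joint ranges: [-3.08, 3.08], [-0.75, 2.2], [0.22, 2.44], [-1.43, 4.57], [0, 2.65], [-2.85, 2.85]. Speed limits (rad/s): [2.79, 2.79, 3.14, 3.14, 3.14, 3.14].

INTERFACE

Orientations are given as a unit quaternion [x, y, z, w].
In Python, from station import manip gives the robot as it stands.
- The arm moves only by the tool drive_tool, never from a script. Its argument "plan" is a list of rows, each a list of 7 numbers: the shift along the tool's x, y, z in m, then the turn, a rotation vector about the tool's x, y, z in degrees, then the opening, from -1 (shut) to 1 (fully open). In form: [[x, y, z, wx, wy, wz, gripper], ...]. A call has 1 to 10 rows; each row shifts and turns the commanded pose from where the row before left it, along the tool's axes as they then stand; what a row does not reach is not made up. A row lasts 1/10 s, in which the tool goes at most 50 mm and 8.59 degrees, less where a joint would pass 70% of its speed; a pose out of reach is approached as far as the arm can. A call is refused whole if a number of a shift passes 0.05 or a number of a turn 8.59, either way. A call with a gripper value outside its range is refused whole. The fingers move at their own pace and stop on an object; "newtons" is the grip in N (left out, the last holds). Time passes only in rows, so rows that do not move let the fingers close. It gives the time, the measured TCP pose, the force, the opening and the grip force at its end, in the units of the state.
- manip.sense(): the state, without advancing time (a new reading comes with each control period).
- manip.snapshot(name): name is "scene" or "top"; returns a dict with "image" (384x512x3 uint8, red, green, blue), "z_map" (384x512 float32, m along the optical axis (not along the pixel's ray), 0 where there is no reading), "fov_y" (degrees; the focal length in pixels is half the picture's height over the tangent of half this angle, whatever the lens; pixels are square), "cx", "cy" (the principal point, pixels), "extrinsics" (4x4, takes a point from camera to world coordinates). Camera axes: x right, y up, looking along -z (the intrinsics and any distortion apply to the point x, -y, -z); pixel columns grow to the right and rows downward; lengths in m; the calibration is good to about 2 mm. A picture is of the moment at which its call begins.
- manip.sign_off(): hands the job in; it is judged then, once.
The state is a dict: "t": time; "q": joint angles; "qd": joint speeds; "tau": joint torques, N m; "tcp_pos": TCP position; "tool_rot": TCP orientation; "force": force on the tool from outside, world axes, zero at the start; "ft_torque": the same for the moment, N m; "finger_gap": opening from 0.0 (shut) to 1.0 (fully open); "gripper_force": force on a finger pad.
Only numpy, scipy, OpenCV 4.12 (cv2) and the standard library are available. Lean on these libraries where they do the work, as an engineer would, in place of code of your own. Each camera call takes 0.05 s, during which the arm holds its last target. There are 200 camera calls.

TASK

Sort the writing things on and beside the grey desk pad to where they belong: lay the fountain pen lengthwise in the long wooden tray, put the eraser and the small brass sharpener side by side in the square wooden tray, both lying flat on its floor, and stand the ink bottle upright in the middle of the round cork coaster. Keep the bottle upright all the while and leave the mug and the rubber stamp where they are.

Things in the scene. Friction and masses are not known exactly. Their poses are not given: they have to be found in the camera images.
- pen: dark red capped fountain pen, a round rod 136 mm long and 14 mm thick lying on the grey desk pad or partly beside it, near the robot (another pen lies far off to the right on the desk, out of the work: leave it), 24 g. Origin at the middle of its length, on its underside at the start (it turns with the pen as it rolls); its y axis runs along the pen. It can be gripped across at the middle.
- pen_mid (a point): centre of the fountain pen, on its axis at the middle of its length (7 mm above the desk at the start)
- eraser: half-used eraser, white with a dark blue sleeve, a flat block 23 (x) x 48 (y, long) x 13 (z) mm, 22 g. Origin at the centre of its underside.
- brass_sharpener: small brass wedge pencil sharpener lying flat, 15 (x) x 24 (y, long) x 13 (z) mm, of which the lowest 11 mm are the solid block to grip, 20 g. Origin at the centre of its underside.
- ink_bottle: dark blue square ink bottle with a black round screw cap (the cap is fixed): body 48 x 48 mm with flat sides along x and y, 36 mm high; neck to 42 mm, cap 32 mm in diameter from 42 to 57 mm. 140 g. Origin at the centre of its underside. The flat sides can be gripped.
- pen_tray: long shallow tray of pale wood with a grey lining, fixed to the desk, outside 100 (x) x 184 (y, long) x 18 (z) mm, walls 5 mm, inside 90 x 174 mm; top of the inner floor 5 mm above the desk. Origin at the centre of its underside.
- square_tray: square tray of pale wood with a grey lining, fixed to the desk, outside 126 x 126 x 24 mm, walls 5 mm, inside 116 x 116 mm; top of the inner floor 5 mm above the desk. Origin at the centre of its underside, x and y along its sides.
- coaster: round cork coaster fixed to the desk, 94 mm in diameter, 5 mm thick. Origin at the centre of its underside.
- rubber_stamp: bystander: wooden rubber stamp with a turned handle, standing upright, 25 (x) x 56 (y) mm, 66 mm tall; origin at the centre of its underside. Not to be disturbed.
- mug: bystander: white mug with a handle, 82 x 114 mm, 91 mm tall; origin at the centre of its underside. Not to be disturbed.

How it is judged:
By the outcome, as a careful person would: the job done as asked, in the order asked, and still so for the second after the job is handed in, with the robot touching nothing.
It also fails if it takes over 96 s, if anything falls off the work surface, if the arm or the gripper's body presses on something with over 40 N, if the wrist force passes 120 N, or if a joint passes its speed limit or range.

## Working session

There is one attempt and no reset: what is moved stays moved. The work goes in short steps, Python scripts to look and compute and a tool call to move; the robot and the scene stay as the last step left them, time stands still between calls to the robot, and variables do not carry over. Pictures are saved under pics/ and viewed, at most 14 in all, crops included, and the job is handed in when it is done.

Besides the shell and the picture viewer there is one more tool, called after ">>>" as name(argument=value, ...) on one line, values as JSON. drive_tool: Moves the arm, as the interface text tells. Its arguments: {"type":"object","properties":{"plan":{"type":"array"},"newtons":{"type":"number"}},"required":["plan"]}

```bash
mkdir -p pics; cat > h.py <<'E'
import numpy as np, cv2
from station import manip
def snap(n,f=None):
    s=manip.snapshot(n)
    if f: cv2.imwrite(f,cv2.cvtColor(s['image'],cv2.COLOR_RGB2BGR))
    return s
def ray(s,uv,z):
    f=192/np.tan(np.radians(s['fov_y'])/2);E=np.array(s['extrinsics'])
    uv=np.atleast_2d(uv).astype(float)
    d=np.c_[(uv[:,0]-s['cx'])/f,-(uv[:,1]-s['cy'])/f,-np.ones(len(uv))]@E[:3,:3].T
    o=E[:3,3];return o+d*((z-o[2])/d[:,2])[:,None]
E
python3 - <<'E'
from h import *
for n in('top','scene'):
    s=snap(n,f'pics/{n}0.png');print({k:(v if k not in('image','z_map') else 0) for k,v in s.items()})
print(manip.sense(),manip.finger_overhang)
E
```

```text
{'image': 0, 'z_map': 0, 'fov_y': 50.18041570830724, 'cx': 261.4384104922207, 'cy': 193.8353861285226, 'extrinsics': array([[ 0.01374602,  0.9940332 , -0.10820837,  0.40813201],
       [-0.9997756 ,  0.01191908, -0.01751223, -0.26453256],
       [-0.01611799,  0.10842481,  0.99397398,  1.1392447 ],
       [ 0.        ,  0.        ,  0.        ,  1.        ]])}
{'image': 0, 'z_map': 0, 'fov_y': 47.35374527824292, 'cx': 259.94312062488314, 'cy': 187.63853140523133, 'extrinsics': array([[-0.60575252,  0.60920531, -0.51179368, -0.04521332],
       [-0.79548929, -0.47676171,  0.37402549,  0.13599268],
       [-0.01614532,  0.63369327,  0.77341591,  0.86692458],
       [ 0.        ,  0.        ,  0.        ,  1.        ]])}
{'t': 0.1, 'q': array([ 1.15147204e+00,  5.28387947e-01,  1.43376441e+00, -3.10086637e-05,
        1.18139182e+00, -1.78513525e-01]), 'qd': array([ 0.00081967, -0.00257607, -0.00219622,  0.00083044, -0.00265481,
       -0.0009721 ]), 'tau': array([ 9.93172785e-05, -4.43303633e+01, -1.78585947e+01, -2.24416344e-04,
        3.84495535e-03,  2.75158686e-05]), 'tcp_pos': array([0.14879148, 0.60640237, 0.24442548]), 'tool_rot': array([ 1.20108749e-01,  9.92760261e-01, -9.36717244e-04, -2.73648225e-04]), 'force': array([ 0.03527913,  0.1585836 , -0.45796589]), 'ft_torque': array([-0.0100521 ,  0.0216303 , -0.00264816]), 'gripper_force': 0.0, 'finger_gap': 1.0001923478486519} 0.014
```

View pics/top0.png

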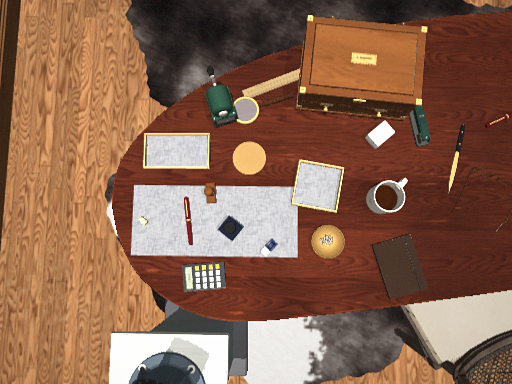

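View pics/scene0.png

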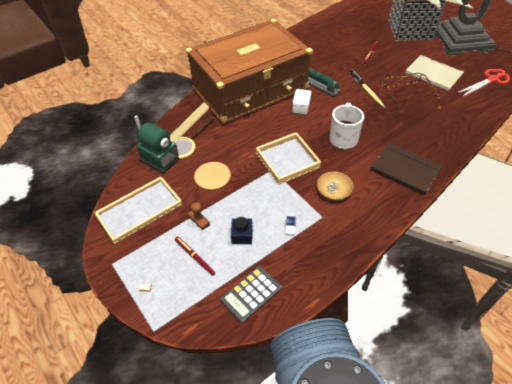

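The top view shows the pen (188,220), sharpener (143,221), stamp (210,192), bottle (230,228), eraser (270,245), long tray (176,150), coaster (249,158), square tray (318,186) and mug (385,197). The scene view agrees with this.

```bash
cat > m.py <<'E'
from h import *
def rect(s,mask,box,z,name):
    x0,y0,x1,y1=box;m=np.zeros(mask.shape,np.uint8);m[y0:y1,x0:x1]=mask[y0:y1,x0:x1]
    n,l,st,c=cv2.connectedComponentsWithStats(m.astype(np.uint8))
    if n<2: print(name,'none');return
    k=1+st[1:,4].argmax();pts=np.argwhere(l==k)[:,::-1]
    P=ray(s,pts,z)[:,:2]
    r=cv2.minAreaRect((P*1000).astype(np.float32))
    b=cv2.boxPoints(r);e=[b[1]-b[0],b[2]-b[1]];i=int(np.linalg.norm(e[1])>np.linalg.norm(e[0]))
    print(name,'n',len(pts),'px',pts.mean(0).round(1),'c',np.round(r[0],1),'size',np.round(r[1],1),'long dir deg',np.degrees(np.arctan2(e[i][1],e[i][0])).round(1),'mean',(P.mean(0)*1000).round(1))
    return l==k
def run(n,boxes):
    s=snap(n);im=s['image'];h=cv2.cvtColor(im,cv2.COLOR_RGB2HSV);H,S,V=[h[...,i].astype(int) for i in range(3)]
    R,G,B=[im[...,i].astype(int) for i in range(3)]
    masks=dict(pen=(S>110)&((H<10)|(H>168)),blue=(B>R+12)&(V<150),white=(V>225),dark=V<75,yel=(H>12)&(H<35)&(S>45)&(V>130),orange=(H<20)&(S>90),stampm=(S>90),wb=(V>215)|((B>R+12)))
    for name,(mk,box,z) in boxes.items(): rect(s,masks[mk],box,z,name)
    return s
E
python3 - <<'E'
from m import *
s=run('top',dict(pen=('pen',(175,190,203,250),.007),sharp=('yel',(132,210,158,232),.012),bottle=('dark',(212,212,248,246),.036),eraser=('wb',(256,232,284,258),.013),sleeve=('blue',(256,232,284,258),.013),
 tray=('yel',(138,125,216,175),.018),coaster=('yel',(228,138,270,178),.005),sq=('yel',(286,152,350,218),.024),stamp=('stampm',(200,180,220,206),.03)))
im=s['image'][120:265,125:350]
cv2.imwrite('pics/c1.png',cv2.resize(im[...,::-1],None,fx=3.5,fy=3.5,interpolation=cv2.INTER_CUBIC))
# depth sanity
f=192/np.tan(np.radians(s['fov_y'])/2);E=s['extrinsics']
for u,v in [(160,240),(280,225),(249,158),(318,186),(176,150),(230,228),(143,221),(210,192)]:
    d=s['z_map'][v,u];print(u,v,(E@[(u-s['cx'])/f*d,-(v-s['cy'])/f*d,-d,1])[:3].round(4))
E
```

```text
pen n 91 px [189.2 231.8] c [422.2 -47. ] size [64.6 11. ] long dir deg 8.3 mean [423.8 -46.7]
sharp n 20 px [142.8 219.9] c [454.3  82.6] size [25.8 13.5] long dir deg 46.8 mean [454.6  81.6]
bottle n 316 px [230.3 227.7] c [ 436.  -162.7] size [49.6 46.8] long dir deg 52.5 mean [ 435.9 -162.7]
eraser n 516 px [269.9 243.4] c [ 393.6 -268.6] size [65.  73.8] long dir deg -89.2 mean [ 395.1 -269.7]
sleeve n 77 px [271.  244.6] c [ 392.2 -272.7] size [21.1 25.1] long dir deg -44.4 mean [ 391.9 -272.7]
tray n 483 px [176. 149.] c [648.   -4.8] size [102.1 186.1] long dir deg -89.5 mean [653.5  -4.2]
coaster n 875 px [248.9 157.8] c [ 634.1 -208.1] size [94.3 90.1] long dir deg 0.7 mean [ 633. -208.]
sq n 434 px [317.6 184.8] c [ 554.6 -397.4] size [127.  128.8] long dir deg -9.9 mean [ 556.5 -398.2]
stamp n 274 px [209.9 189. ] c [ 535.1 -102.7] size [60.4 52.3] long dir deg 0.7 mean [ 540.5 -104.2]
160 240 [0.4001 0.0345 0.0018]
280 225 [ 0.4458 -0.297   0.003 ]
249 158 [ 0.6321 -0.2083  0.007 ]
318 186 [ 0.5552 -0.4014  0.0067]
176 150 [ 0.6533 -0.0014  0.0048]
230 228 [ 0.4343 -0.1643  0.0614]
143 221 [0.4514 0.0801 0.0151]
210 192 [ 0.5287 -0.1092  0.062 ]
```

View pics/c1.png

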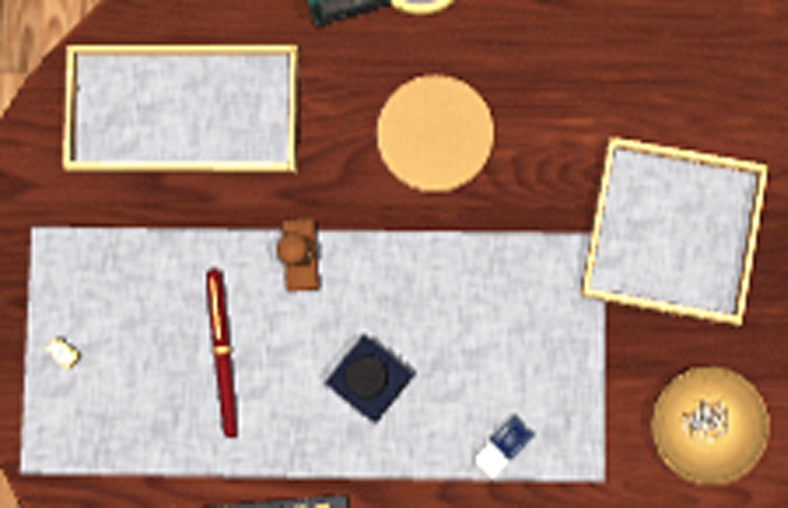

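```bash
cat >> h.py <<'E'
from scipy.spatial.transform import Rotation as Ro
def go(x,y,z,yaw):
    """turn about tool axes (deg) to get tool down with its y axis at yaw (mod 180), then shift (mm) in turned axes"""
    s=manip.sense();R=Ro.from_quat(s['tool_rot']);best=None
    for a in(yaw,yaw+180):
        c,n=np.cos(np.radians(a)),np.sin(np.radians(a))
        T=Ro.from_matrix(np.array([[-n,c,0],[c,n,0],[0,0,-1]]).astype(float)*np.array([[1,1,1]]))
        v=(R.inv()*T).as_rotvec(degrees=True)
        q6=np.degrees(np.arctan2(y,x))-a; q6=(q6+180)%360-180
        d=T.inv().apply(np.array([x,y,z])-s['tcp_pos'])*1000
        print('yaw',a,'turn',v.round(1),'shift mm',d.round(1),'q6~',round(q6))
def st():
    s=manip.sense();R=Ro.from_quat(s['tool_rot']).as_matrix()
    print('t',round(s['t'],2),'tcp',(s['tcp_pos']*1000).round(1),'yaw',np.degrees(np.arctan2(R[1,1],R[0,1])).round(1),'tilt',np.degrees(np.arccos(-R[2,2])).round(2),'q',s['q'].round(2),'F',s['force'].round(1),'gap',round(s['finger_gap'],3),round(s['gripper_force'],1))
E
python3 - <<'E'
from m import *
for n in('top','scene'):
    s=snap(n);im=cv2.resize(s['image'],None,fx=4,fy=4,interpolation=cv2.INTER_CUBIC)
    h=cv2.cvtColor(im,cv2.COLOR_RGB2HSV).astype(int);H,S,V=h[...,0],h[...,1],h[...,2];im=im.astype(int)
    bx=dict(top=dict(pen=(175,190,203,250),er=(256,232,284,258),sh=(132,210,158,232)),scene=dict(pen=(165,228,225,282),er=(280,208,302,240),sh=(132,276,158,298)))[n]
    for k,(x0,y0,x1,y1) in bx.items():
        pad=np.median(im[y0*4:y1*4,x0*4:x1*4].reshape(-1,3),0)
        dif=im-pad; chroma=np.abs(dif-dif.mean(2,keepdims=True)).max(2)
        m={'pen':chroma>25,'er':(chroma>16)|(dif.mean(2)>38),'sh':(chroma>14)|(dif.mean(2)>38)}[k]
        M=np.zeros(V.shape,np.uint8);M[y0*4:y1*4,x0*4:x1*4]=m[y0*4:y1*4,x0*4:x1*4]
        M=cv2.morphologyEx(M,cv2.MORPH_OPEN,np.ones((3,3)))
        nn,l,stt,_=cv2.connectedComponentsWithStats(M);j=1+stt[1:,4].argmax()
        p=np.argwhere(l==j)[:,::-1];p=(p+.5)/4-.5
        P=ray(s,p,{'pen':.008,'er':.014,'sh':.013}[k])[:,:2]*1000
        r=cv2.minAreaRect(P.astype(np.float32));w,v=np.linalg.eigh(np.cov(P.T))
        print(n,k,len(p),'pad',pad,'px',p.mean(0).round(1),'c',np.round(r[0],1),'sz',np.round(r[1],1),'rect',round(r[2],1),'pca',np.degrees(np.arctan2(v[1,1],v[0,1])).round(1),'mean',P.mean(0).round(1))
print(); go(.47,-.043,.1,98)
E
```

```text
top pen 3296 pad [215. 214. 217.] px [187.8 219.8] c [454.9 -42.5] sz [133.8  14.2] rect 7.9 pca -172.0 mean [456.8 -42. ]
top er 1029 pad [217. 216. 218.] px [271.  244.8] c [ 391.5 -272. ] sz [21.  25.9] rect 45.9 pca 138.6 mean [ 391.3 -272.7]
top sh 561 pad [218. 217. 219.] px [142.8 220.4] c [453.5  82.7] sz [27.4 17. ] rect 51.9 pca 48.3 mean [453.2  81.5]
scene pen 4286 pad [231. 231. 235.] px [193.9 254.6] c [459.5 -43.2] sz [136.1  14.6] rect 6.3 pca -172.4 mean [460.1 -43.2]
scene er 1054 pad [229. 229. 232.] px [290.8 220.6] c [ 394.5 -272.8] sz [19.6 25. ] rect 45.6 pca 134.2 mean [ 393.9 -272.9]
scene sh 889 pad [232. 232. 234.] px [145.6 287.9] c [453.6  83.4] sz [27.2 19.2] rect 52.3 pca 72.9 mean [450.3  82.6]

yaw 98 turn [ -0.1  -0.  -21.8] shift mm [-227.6 -688.1  144.8] q6~ -103
yaw 278 turn [-0.000e+00  1.000e-01  1.582e+02] shift mm [227.6 688.1 144.8] q6~ 77
```

>>> drive_tool(plan=[[0,0,0,0,0,-7.3,0],[0,0,0,0,0,-7.3,0],[0,0,0,0,0,-7.2,0],[-0.013,-0.043,0,0,0,0,0],[-0.013,-0.043,0,0,0,0,0],[-0.013,-0.043,0,0,0,0,0],[-0.013,-0.043,0,0,0,0,0],[-0.013,-0.043,0,0,0,0,0],[-0.013,-0.043,0,0,0,0,0],[-0.013,-0.043,0,0,0,0,0]], newtons=25)

```text
t: 1.25
tcp_pos: [0.2815, 0.32, 0.2455]
tool_rot: [-0.07, 0.998, 0.0, 0.0]
force: [1.0, 0.6, -0.4]
finger_gap: 0.496
gripper_force: 0.0
```

>>> drive_tool(plan=[[-0.014,-0.043,0.018,0,0,0,0],[-0.014,-0.043,0.018,0,0,0,0],[-0.014,-0.043,0.018,0,0,0,0],[-0.014,-0.043,0.018,0,0,0,0],[-0.014,-0.043,0.018,0,0,0,0],[-0.014,-0.043,0.018,0,0,0,0],[-0.014,-0.043,0.018,0,0,0,0],[-0.014,-0.043,0.018,0,0,0,0],[-0.012,-0.041,0,0,0,0,0],[0,0,0,0,0,0,0]])

```text
t: 2.25
tcp_pos: [0.4622, -0.0479, 0.101]
tool_rot: [-0.067, 0.998, -0.002, 0.003]
force: [0.8, -0.3, 0.4]
finger_gap: 0.499
gripper_force: 0.0
```

```bash
python3 - <<'E'
from h import *
st(); go(.457,-.043,.019,98)
E
```

```text
t 2.25 tcp [462.2 -47.9 101. ] yaw 97.7 tilt 0.41 q [-0.34  0.57  1.96 -0.    0.61 -2.05] F [ 0.8 -0.3  0.4] gap 0.499 0.0
yaw 98 turn [-0.2  0.3 -0.3] shift mm [ 4.5  5.5 82. ] q6~ -103
yaw 278 turn [  0.5   0.3 179.7] shift mm [-4.5 -5.5 82. ] q6~ 77
```

>>> drive_tool(plan=[[0.0045,0.0055,0.02,0,0,0,0],[0,0,0.03,0,0,0,0],[0,0,0.02,0,0,0,0],[0,0,0.008,0,0,0,0],[0,0,0.005,0,0,0,0],[0,0,0,0,0,0,0],[0,0,0,0,0,0,0]])

```text
t: 2.95
tcp_pos: [0.4527, -0.0376, 0.019]
tool_rot: [-0.07, 0.998, -0.0, 0.001]
force: [0.0, 0.4, 0.2]
finger_gap: 0.5
gripper_force: 0.0
```

```bash
python3 - <<'E'
from h import *
st(); go(.457,-.043,.018,98)
s=snap('scene');cv2.imwrite('pics/s1.png',cv2.resize(s['image'][180:320,120:330,::-1],None,fx=3.5,fy=3.5,interpolation=cv2.INTER_CUBIC))
E
```

```text
t 2.95 tcp [452.7 -37.6  19. ] yaw 98.0 tilt 0.08 q [-0.33  0.74  2.01  0.    0.39 -2.04] F [0.  0.4 0.2] gap 0.5 0.0
yaw 98 turn [-0.   0.1  0. ] shift mm [-3.5 -6.   1. ] q6~ -103
yaw 278 turn [-1.0e-01 -1.0e-01 -1.8e+02] shift mm [3.5 6.  1. ] q6~ 77
```

View pics/s1.png

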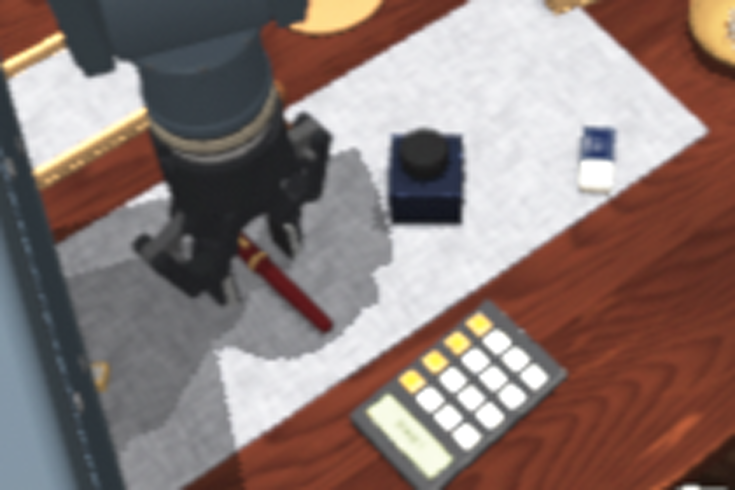

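The fingers straddle the pen at its middle (gold ring at about 250,255 in the crop). I'll make a small correction and close.

>>> drive_tool(plan=[[-0.0035,-0.006,0,0,0,0,0],[0,0,0,0,0,0,0],[0,0,0,0,0,0,-1],[0,0,0,0,0,0,-1],[0,0,0,0,0,0,-1],[0,0,0,0,0,0,-1],[0,0,0,0,0,0,-1],[0,0,0,0,0,0,-1]])

```text
t: 3.8
tcp_pos: [0.4565, -0.0432, 0.0185]
tool_rot: [-0.07, 0.998, -0.0, 0.0]
force: [-1.4, -1.2, 5.6]
finger_gap: 0.147
gripper_force: 25.7
```

>>> drive_tool(plan=[[0,0,-0.02,0,0,0,-1],[0,0,-0.03,0,0,0,-1],[0,0,-0.03,0,0,0,-1],[0,0,-0.02,0,0,0,-1],[0,0,0,0,0,0,-1],[0,0,0,0,0,0,-1]])

```text
t: 4.4
tcp_pos: [0.4564, -0.0429, 0.1182]
tool_rot: [-0.07, 0.998, 0.0, 0.0]
force: [0.3, 0.2, 0.3]
finger_gap: 0.148
gripper_force: 25.3
```

```bash
python3 - <<'E'
from h import *
st(); go(.649,-.004,.119,0)
s=snap('scene');cv2.imwrite('pics/s2.png',cv2.resize(s['image'][150:320,90:330,::-1],None,fx=3,fy=3,interpolation=cv2.INTER_CUBIC))
E
```

```text
t 4.4 tcp [456.4 -42.9 118.2] yaw 98.0 tilt 0.01 q [-0.34  0.53  1.96  0.    0.65 -2.05] F [0.3 0.2 0.3] gap 0.148 25.3
yaw 0 turn [ 0.  0. 98.] shift mm [ 38.9 192.6  -0.8] q6~ 0
yaw 180 turn [ -0.   0. -82.] shift mm [ -38.9 -192.6   -0.8] q6~ 180
```

View pics/s2.png

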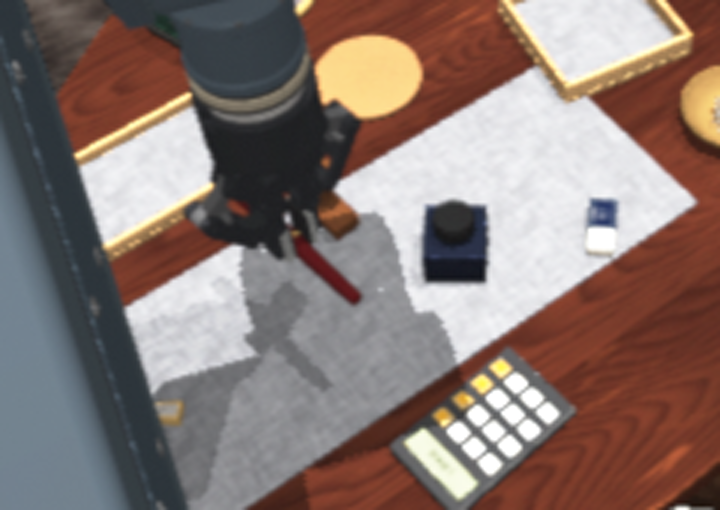

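The pen is firmly held (gap 0.148, about 13 mm), seen at about (300,245) in the crop.

>>> drive_tool(plan=[[0,0,0,0,0,8.2,-1],[0,0,0,0,0,8.2,-1],[0,0,0,0,0,8.2,-1],[0,0,0,0,0,8.2,-1],[0,0,0,0,0,8.2,-1],[0,0,0,0,0,8.2,-1],[0,0,0,0,0,8.2,-1],[0,0,0,0,0,8.2,-1],[0,0,0,0,0,8.2,-1],[0,0,0,0,0,8.2,-1]])

```text
t: 5.45
tcp_pos: [0.4555, -0.0427, 0.1167]
tool_rot: [0.604, 0.797, -0.001, -0.002]
force: [0.1, 0.6, -0.5]
finger_gap: 0.149
gripper_force: 25.2
```

>>> drive_tool(plan=[[0,0,0,0,0,8.0,-1],[0,0,0,0,0,8.0,-1],[0.008,0.0385,0,0,0,0,-1],[0.008,0.0385,0,0,0,0,-1],[0.008,0.0385,0,0,0,0,-1],[0.008,0.0385,0,0,0,0,-1],[0.007,0.0385,0,0,0,0,-1],[0,0,0,0,0,0,-1],[0,0,0,0,0,0,-1],[0,0,0,0,0,0,-1]])

```text
t: 6.45
tcp_pos: [0.6466, -0.0039, 0.1164]
tool_rot: [0.707, 0.707, -0.002, -0.002]
force: [0.7, -0.5, -0.4]
finger_gap: 0.155
gripper_force: 25.2
```

```bash
python3 - <<'E'
from h import *
st(); go(.649,-.004,.023,0)
E
```

```text
t 6.45 tcp [646.6  -3.9 116.4] yaw -0.0 tilt 0.3 q [-0.18  0.71  1.47 -0.    0.96 -0.18] F [ 0.7 -0.5 -0.4] gap 0.155 25.2
yaw 0 turn [-0.3 -0.  -0. ] shift mm [-0.1  2.4 93.4] q6~ 0
yaw 180 turn [-1.0e-01  5.0e-01  1.8e+02] shift mm [ 0.1 -2.4 93.4] q6~ 180
```

>>> drive_tool(plan=[[0,0.002,0.02,0,0,0,-1],[0,0,0.03,0,0,0,-1],[0,0,0.02,0,0,0,-1],[0,0,0.012,0,0,0,-1],[0,0,0.007,0,0,0,-1],[0,0,0.003,0,0,0,-1],[0,0,0,0,0,0,-1],[0,0,0,0,0,0,-1],[0,0,0,0,0,0,-1],[0,0,0,0,0,0,-1]])

```text
t: 7.45
tcp_pos: [0.6515, -0.0041, 0.0271]
tool_rot: [0.707, 0.707, 0.0, 0.001]
force: [0.2, -0.1, 0.7]
finger_gap: 0.15
gripper_force: 25.2
```

>>> drive_tool(plan=[[0,0,0.002,0,0,0,-1],[0,0,0.001,0,0,0,-1],[0,0,0,0,0,0,-1],[0,0,0,0,0,0,-1]])

```text
t: 7.85
tcp_pos: [0.6511, -0.004, 0.0236]
tool_rot: [0.707, 0.707, 0.0, 0.0]
force: [-0.8, -0.1, 3.3]
finger_gap: 0.153
gripper_force: 25.6
```

>>> drive_tool(plan=[[0,0,0,0,0,0,-0.6],[0,0,0,0,0,0,-0.5],[0,0,0,0,0,0,-0.4],[0,0,0,0,0,0,-0.4],[0,0,0,0,0,0,-0.4],[0,0,-0.01,0,0,0,-0.4],[0,0,-0.03,0,0,0,-0.4],[0,0,-0.04,0,0,0,-0.4],[0,0,-0.04,0,0,0,-0.4],[0,0,0,0,0,0,0]])

```text
t: 8.85
tcp_pos: [0.6554, -0.0047, 0.1506]
tool_rot: [0.707, 0.707, 0.004, 0.006]
force: [0.2, 0.7, 0.3]
finger_gap: 0.458
gripper_force: 0.0
```

```bash
python3 - <<'E'
from h import *
st(); go(.386,-.2665,.12,47)
E
```

```text
t 8.85 tcp [655.4  -4.7 150.6] yaw 0.0 tilt 0.79 q [-0.18  0.67  1.44  0.    1.01 -0.18] F [0.2 0.7 0.3] gap 0.458 0.0
yaw 47 turn [  0.7   0.5 -47. ] shift mm [  18.4 -375.2   30.6] q6~ -82
yaw 227 turn [  0.6  -0.8 133. ] shift mm [-18.4 375.2  30.6] q6~ 98
```

>>> drive_tool(plan=[[0,0,0,0,0,-7.8,0],[0,0,0,0,0,-7.8,0],[0,0,0,0,0,-7.8,0],[0,0,0,0,0,-7.8,0],[0,0,0,0,0,-7.8,0],[0,0,0,0,0,-8.0,0],[0.002,-0.04,0,0,0,0,0],[0.002,-0.04,0,0,0,0,0],[0.002,-0.04,0,0,0,0,0],[0.002,-0.04,0,0,0,0,0]])

```text
t: 9.85
tcp_pos: [0.5347, -0.1162, 0.1433]
tool_rot: [0.366, 0.931, -0.0, -0.0]
force: [-0.5, -1.1, -0.3]
finger_gap: 0.502
gripper_force: 0.0
```

>>> drive_tool(plan=[[0.002,-0.04,0,0,0,0,0],[0.002,-0.04,0,0,0,0,0],[0.002,-0.04,0,0,0,0,0],[0.002,-0.04,0,0,0,0,0],[0.002,-0.04,0,0,0,0,0],[0,-0.013,0,0,0,0,0],[0,0,0,0,0,0,0],[0,0,0,0,0,0,0],[0,0,0,0,0,0,0],[0,0,0,0,0,0,0]])

```text
t: 10.85
tcp_pos: [0.3843, -0.2636, 0.1433]
tool_rot: [0.365, 0.931, 0.0, 0.0]
force: [0.5, 0.7, -0.4]
finger_gap: 0.503
gripper_force: 0.0
```

```bash
python3 - <<'E'
from h import *
st(); go(.385,-.266,.019,47)
s=snap('top');cv2.imwrite('pics/s3.png',cv2.resize(s['image'][120:280,125:350,::-1],None,fx=3,fy=3,interpolation=cv2.INTER_CUBIC))
s=snap('scene');cv2.imwrite('pics/s4.png',cv2.resize(s['image'][150:320,90:340,::-1],None,fx=3,fy=3,interpolation=cv2.INTER_CUBIC))
E
```

```text
t 10.85 tcp [ 384.3 -263.6  143.3] yaw 47.1 tilt 0.01 q [-0.84  0.49  1.92  0.    0.73 -1.66] F [ 0.5  0.7 -0.4] gap 0.503 0.0
yaw 47 turn [0.  0.  0.1] shift mm [ -2.2  -1.3 124.3] q6~ -82
yaw 227 turn [  -0.     0.  -179.9] shift mm [  2.2   1.3 124.3] q6~ 98
```

View pics/s3.png

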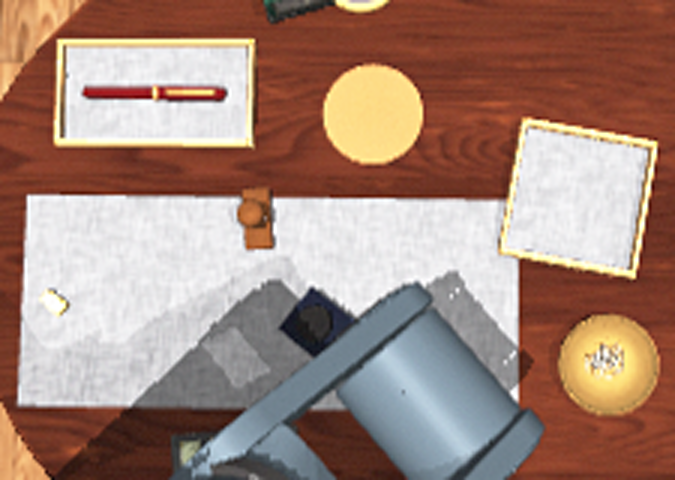

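The pen lies lengthwise in the long tray (crop 155,93). Next is the eraser.

>>> drive_tool(plan=[[-0.002,-0.001,0.04,0,0,0,0],[0,0,0.04,0,0,0,0],[0,0,0.025,0,0,0,0],[0,0,0.012,0,0,0,0],[0,0,0.007,0,0,0,0],[0,0,0,0,0,0,0],[0,0,0,0,0,0,0],[0,0,0,0,0,0,0]])

```text
t: 11.75
tcp_pos: [0.3848, -0.2672, 0.0204]
tool_rot: [0.366, 0.93, -0.001, 0.001]
force: [-0.3, -1.0, -0.0]
finger_gap: 0.499
gripper_force: 0.0
```

```bash
python3 - <<'E'
from h import *
st(); go(.385,-.266,.018,47)
s=snap('scene');cv2.imwrite('pics/s4.png',cv2.resize(s['image'][150:290,190:360,::-1],None,fx=4,fy=4,interpolation=cv2.INTER_CUBIC))
E
```

```text
t 11.75 tcp [ 384.8 -267.2   20.4] yaw 47.0 tilt 0.14 q [-0.85  0.74  1.98 -0.    0.42 -1.67] F [-0.3 -1.  -0. ] gap 0.499 0.0
yaw 47 turn [-0.   0.1  0. ] shift mm [0.7 1.  2.4] q6~ -82
yaw 227 turn [  -0.2   -0.  -180. ] shift mm [-0.7 -1.   2.4] q6~ 98
```

View pics/s4.png

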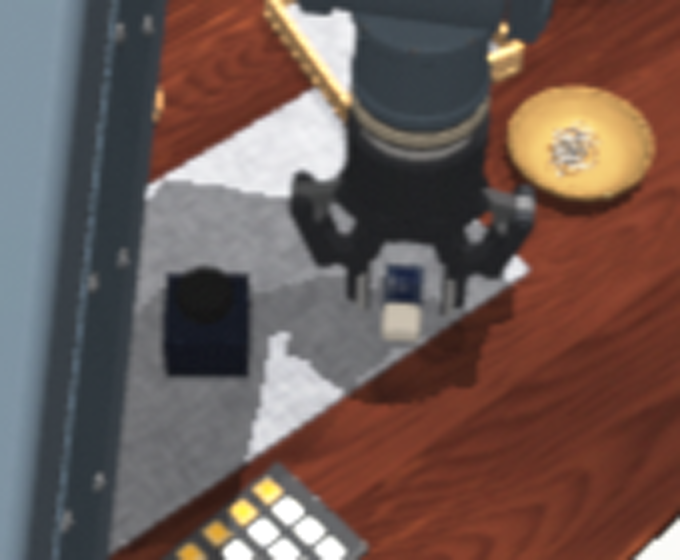

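The eraser (405,300) sits between the open fingers, aligned with them. I'll lower slightly and grip.

>>> drive_tool(plan=[[0,0.001,0.003,0,0,0,0],[0,0,0,0,0,0,0],[0,0,0,0,0,0,-1],[0,0,0,0,0,0,-1],[0,0,0,0,0,0,-1],[0,0,0,0,0,0,-1],[0,0,0,0,0,0,-1],[0,0,0,0,0,0,-1]])

```text
t: 12.6
tcp_pos: [0.3849, -0.266, 0.0165]
tool_rot: [0.366, 0.93, -0.0, 0.0]
force: [-0.8, 0.2, 5.3]
finger_gap: 0.259
gripper_force: 25.1
```

>>> drive_tool(plan=[[0,0,-0.02,0,0,0,-1],[0,0,-0.03,0,0,0,-1],[0,0,-0.03,0,0,0,-1],[0,0,-0.03,0,0,0,-1],[0,0,0,0,0,0,-1],[0,0,0,0,0,0,-1]])

```text
t: 13.2
tcp_pos: [0.385, -0.266, 0.1265]
tool_rot: [0.366, 0.93, -0.0, 0.0]
force: [-0.3, 0.3, -0.1]
finger_gap: 0.255
gripper_force: 24.6
```

```bash
python3 - <<'E'
from h import *
st()
c=np.array([.556,-.398])
for ax in(-10,80):
  a=np.radians(ax);print(ax,(c+.022*np.array([np.cos(a),np.sin(a)])).round(4),(c-.022*np.array([np.cos(a),np.sin(a)])).round(4))
go(.556,-.398,.12,80);go(.556,-.398,.12,-10)
E
```

```text
t 13.2 tcp [ 385.  -266.   126.5] yaw 47.0 tilt 0.06 q [-0.84  0.52  1.93 -0.    0.69 -1.66] F [-0.3  0.3 -0.1] gap 0.255 24.6
-10 [ 0.5777 -0.4018] [ 0.5343 -0.3942]
80 [ 0.5598 -0.3763] [ 0.5522 -0.4197]
yaw 80 turn [ -0.    0.1 -33. ] shift mm [-191.3 -100.3    6.5] q6~ -116
yaw 260 turn [1.00e-01 0.00e+00 1.47e+02] shift mm [191.3 100.3   6.5] q6~ 64
yaw -10 turn [ 0.   0.1 57. ] shift mm [-100.3  191.3    6.5] q6~ -26
yaw 170 turn [-1.00e-01  0.00e+00 -1.23e+02] shift mm [ 100.3 -191.3    6.5] q6~ 154
```

>>> drive_tool(plan=[[0,0,0,0,0,-8.2,-1],[0,0,0,0,0,-8.2,-1],[0,0,0,0,0,-8.3,-1],[0,0,0,0,0,-8.3,-1],[-0.038,-0.0247,0,0,0,0,-1],[-0.038,-0.0247,0,0,0,0,-1],[-0.038,-0.0247,0,0,0,0,-1],[-0.038,-0.0247,0,0,0,0,-1],[-0.039,-0.0247,0,0,0,0,-1],[0,0,0,0,0,0,-1]])

```text
t: 14.2
tcp_pos: [0.5554, -0.4254, 0.1239]
tool_rot: [0.087, 0.996, -0.002, 0.002]
force: [-0.1, -0.5, -0.2]
finger_gap: 0.259
gripper_force: 24.7
```

>>> drive_tool(plan=[[0,0,0.03,0,0,0,-1],[0,0,0.03,0,0,0,-1],[0,0,0.01,0,0,0,-1],[0,0,0,0,0,0,-1],[0,0,0,0,0,0,-1],[0,0,0,0,0,0,-1]])

```text
t: 14.8
tcp_pos: [0.5523, -0.4215, 0.0578]
tool_rot: [0.087, 0.996, -0.001, 0.001]
force: [0.5, -0.0, -0.1]
finger_gap: 0.255
gripper_force: 24.7
```

```bash
python3 - <<'E'
from h import *
st(); go(.552,-.4207,.0235,80)
s=snap('top');cv2.imwrite('pics/s5.png',cv2.resize(s['image'][140:260,240:400,::-1],None,fx=4,fy=4,interpolation=cv2.INTER_CUBIC))
E
```

```text
t 14.8 tcp [ 552.3 -421.5   57.8] yaw 80.0 tilt 0.16 q [-0.81  0.84  1.37 -0.    0.93 -2.21] F [ 0.5 -0.  -0.1] gap 0.255 24.7
yaw 80 turn [-0.1  0.1  0. ] shift mm [ 0.5  0.7 34.3] q6~ -117
yaw 260 turn [-2.0e-01 -1.0e-01 -1.8e+02] shift mm [-0.5 -0.7 34.3] q6~ 63
```

View pics/s5.png

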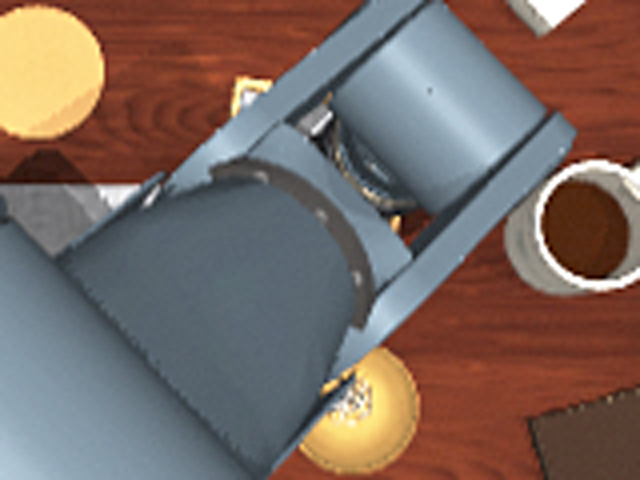

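The arm hides the tray, and the mug (590,235) stays clear of it. Lowering.

>>> drive_tool(plan=[[0.0005,0.0005,0.018,0,0,0,-1],[0,0,0.01,0,0,0,-1],[0,0,0.004,0,0,0,-1],[0,0,0,0,0,0,-1],[0,0,0,0,0,0,-1],[0,0,0.002,0,0,0,-1],[0,0,0.001,0,0,0,-1],[0,0,0,0,0,0,-1],[0,0,0,0,0,0,-1]])

```text
t: 15.75
tcp_pos: [0.5514, -0.4204, 0.0216]
tool_rot: [0.087, 0.996, -0.0, 0.0]
force: [-0.4, 0.5, 0.0]
finger_gap: 0.258
gripper_force: 24.8
```

>>> drive_tool(plan=[[0,0,0,0,0,0,-0.4],[0,0,0,0,0,0,-0.3],[0,0,0,0,0,0,-0.2],[0,0,0,0,0,0,-0.2],[0,0,0,0,0,0,-0.2],[0,0,-0.01,0,0,0,-0.2],[0,0,-0.03,0,0,0,-0.2],[0,0,-0.04,0,0,0,-0.2],[0,0,-0.04,0,0,0,-0.2],[0,0,0,0,0,0,-0.2]])

```text
t: 16.75
tcp_pos: [0.5545, -0.4234, 0.1493]
tool_rot: [0.087, 0.996, -0.005, 0.005]
force: [1.4, -0.9, 0.2]
finger_gap: 0.4
gripper_force: 0.0
```

```bash
python3 - <<'E'
from h import *
st(); go(.4535,.083,.12,140)
E
```

```text
t 16.75 tcp [ 554.5 -423.4  149.3] yaw 80.0 tilt 0.83 q [-0.81  0.73  1.33  0.    1.08 -2.21] F [ 1.4 -0.9  0.2] gap 0.4 0.0
yaw 140 turn [ -0.8   0.3 -60. ] shift mm [-323.   402.9   29.3] q6~ -130
yaw 320 turn [  0.4   0.9 120. ] shift mm [ 323.  -402.9   29.3] q6~ 50
```

>>> drive_tool(plan=[[0,0,0,0,0,-7.5,-0.2],[0,0,0,0,0,-7.5,-0.2],[0,0,0,0,0,-7.5,-0.2],[0,0,0,0,0,-7.5,-0.2],[0,0,0,0,0,-7.5,-0.2],[0,0,0,0,0,-7.5,-0.2],[0,0,0,0,0,-7.5,-0.2],[0,0,0,0,0,-7.5,-0.2]])

```text
t: 17.55
tcp_pos: [0.5922, -0.3554, 0.1299]
tool_rot: [-0.354, 0.932, -0.043, -0.058]
force: [0.2, 0.6, 0.7]
finger_gap: 0.403
gripper_force: 0.0
```

>>> drive_tool(plan=[[-0.03,0.037,0,0,0,0,-0.2],[-0.03,0.037,0,0,0,0,-0.2],[-0.03,0.037,0,0,0,0,-0.2],[-0.03,0.037,0,0,0,0,-0.2],[-0.03,0.037,0,0,0,0,-0.2],[-0.03,0.037,0,0,0,0,-0.2],[-0.03,0.037,0,0,0,0,-0.2],[-0.03,0.037,0,0,0,0,-0.2],[-0.03,0.037,0,0,0,0,-0.2],[-0.03,0.037,0,0,0,0,-0.2]])

```text
t: 18.55
tcp_pos: [0.5691, 0.1192, 0.0741]
tool_rot: [-0.353, 0.933, -0.042, -0.058]
force: [0.5, -0.5, -0.9]
finger_gap: 0.399
gripper_force: 0.0
```

>>> drive_tool(plan=[[-0.023,0.029,0.02,0,0,0,-0.2],[0,0,0.03,0,0,0,-0.2],[0,0,0,0,0,0,-0.2],[0,0,0,0,0,0,-0.2],[0,0,0,0,0,0,-0.2]])

```text
t: 19.05
tcp_pos: [0.5645, 0.1473, 0.0215]
tool_rot: [-0.352, 0.933, -0.042, -0.057]
force: [0.4, -0.9, 0.7]
finger_gap: 0.399
gripper_force: 0.0
```

```bash
python3 - <<'E'
from h import *
st(); go(.4535,.083,.018,140)
s=snap('top');cv2.imwrite('pics/s6.png',cv2.resize(s['image'][120:280,125:350,::-1],None,fx=3.4,fy=3.4,interpolation=cv2.INTER_CUBIC))
E
```

```text
t 19.05 tcp [564.5 147.3  21.5] yaw 131.5 tilt 8.16 q [ 0.12  0.83  1.6  -0.15  0.81 -2.07] F [ 0.4 -0.9  0.7] gap 0.399 0.0
yaw 140 turn [-1.6 -8.  -8.6] shift mm [120.6  43.7   3.5] q6~ -130
yaw 320 turn [-12.    2.4 170.9] shift mm [-120.6  -43.7    3.5] q6~ 50
```

View pics/s6.png

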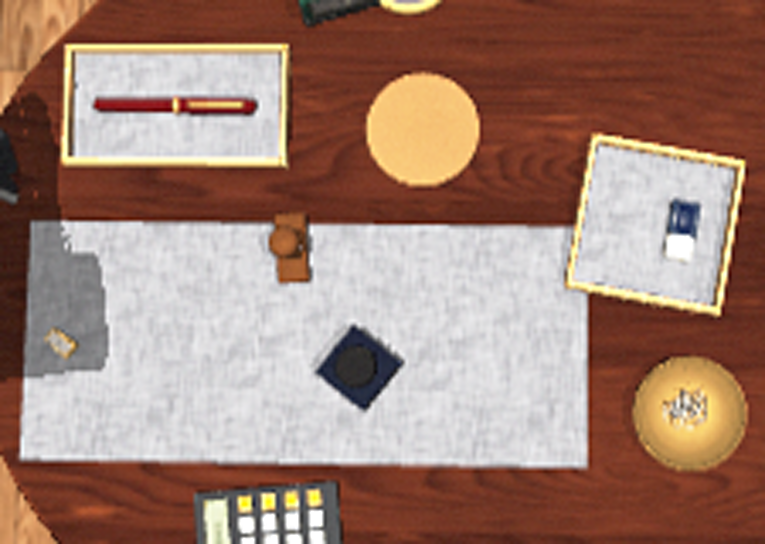

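The eraser is flat in the square tray (683,230), and pen, stamp and bottle have not moved. The wrist reached its limit while turning at the far pose and tilted, so I'll lift and re-level.

>>> drive_tool(plan=[[0,0,-0.035,0,0,0,-0.2],[0,0,-0.035,0,0,0,-0.2],[0,0,-0.035,0,0,0,-0.2],[0,0,0,0,0,0,-0.2],[0,0,0,0,0,0,-0.2],[0,0,0,0,0,0,-0.2]])

```text
t: 19.7
tcp_pos: [0.5708, 0.1599, 0.1239]
tool_rot: [-0.352, 0.933, -0.042, -0.059]
force: [-0.5, -0.1, -1.2]
finger_gap: 0.398
gripper_force: 0.0
```

```bash
python3 - <<'E'
from h import *
st(); go(.4535,.083,.1,140)
E
```

```text
t 19.7 tcp [570.8 159.9 123.9] yaw 131.5 tilt 8.29 q [ 0.14  0.68  1.54 -0.13  1.02 -2.09] F [-0.5 -0.1 -1.2] gap 0.398 0.0
yaw 140 turn [-1.5 -8.2 -8.6] shift mm [134.3  40.5  23.9] q6~ -130
yaw 320 turn [-12.2   2.3 171. ] shift mm [-134.3  -40.5   23.9] q6~ 50
```

>>> drive_tool(plan=[[0,0,0,-0.7,-4.1,-4.3,-0.2],[0,0,0,-0.8,-4.1,-4.3,-0.2],[0.034,0.01,0,0,0,0,-0.2],[0.034,0.01,0,0,0,0,-0.2],[0.033,0.01,0,0,0,0,-0.2],[0.033,0.01,0,0,0,0,-0.2],[0,0,0.024,0,0,0,-0.2],[0,0,0,0,0,0,-0.2],[0,0,0,0,0,0,-0.2],[0,0,0,0,0,0,-0.2]])

```text
t: 20.7
tcp_pos: [0.4557, 0.0836, 0.1]
tool_rot: [-0.423, 0.906, -0.0, 0.001]
force: [1.0, -0.1, 0.8]
finger_gap: 0.401
gripper_force: 0.0
```

```bash
python3 - <<'E'
from h import *
st(); go(.4535,.083,.018,140)
E
```

```text
t 20.7 tcp [455.7  83.6 100. ] yaw 140.1 tilt 0.14 q [-0.06  0.57  1.96  0.    0.61 -2.51] F [ 1.  -0.1  0.8] gap 0.401 0.0
yaw 140 turn [-0.1  0.1  0.1] shift mm [ 1.9  1.3 82. ] q6~ -130
yaw 320 turn [-2.000e-01 -1.000e-01 -1.799e+02] shift mm [-1.9 -1.3 82. ] q6~ 50
```

>>> drive_tool(plan=[[0.002,0.001,0.03,0,0,0,-0.2],[0,0,0.03,0,0,0,-0.2],[0,0,0.014,0,0,0,-0.2],[0,0,0.008,0,0,0,-0.2],[0,0,0,0,0,0,-0.2],[0,0,0,0,0,0,-0.2],[0,0,0,0,0,0,-0.2]])

```text
t: 21.4
tcp_pos: [0.4537, 0.0828, 0.0188]
tool_rot: [-0.423, 0.906, -0.001, 0.002]
force: [0.8, -0.2, -0.3]
finger_gap: 0.402
gripper_force: 0.0
```

```bash
python3 - <<'E'
from h import *
st(); go(.4535,.083,.0175,140)
s=snap('scene');cv2.imwrite('pics/s7.png',cv2.resize(s['image'][220:340,90:230,::-1],None,fx=4,fy=4,interpolation=cv2.INTER_CUBIC))
E
```

```text
t 21.4 tcp [453.7  82.8  18.8] yaw 140.1 tilt 0.21 q [-0.06  0.74  2.    0.    0.4  -2.51] F [ 0.8 -0.2 -0.3] gap 0.402 0.0
yaw 140 turn [-0.1  0.2  0.1] shift mm [-0.1  0.3  1.3] q6~ -130
yaw 320 turn [  -0.2   -0.2 -179.9] shift mm [ 0.1 -0.3  1.3] q6~ 50
```

View pics/s7.png

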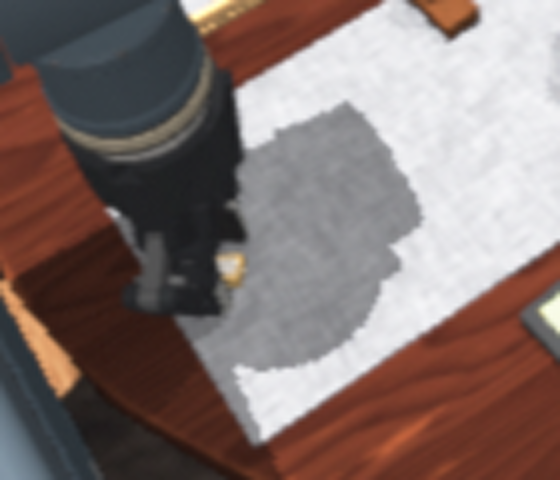

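The sharpener (232,265) shows between the fingers. Grip it.

>>> drive_tool(plan=[[0,0,0.002,0,0,0,-0.2],[0,0,0,0,0,0,-0.2],[0,0,0,0,0,0,-1],[0,0,0,0,0,0,-1],[0,0,0,0,0,0,-1],[0,0,0,0,0,0,-1],[0,0,0,0,0,0,-1],[0,0,0,0,0,0,-1]])

```text
t: 22.25
tcp_pos: [0.453, 0.0827, 0.0161]
tool_rot: [-0.423, 0.906, -0.0, 0.001]
force: [-0.1, 0.1, 6.0]
finger_gap: 0.168
gripper_force: 27.9
```

>>> drive_tool(plan=[[0,0,-0.02,0,0,0,-1],[0,0,-0.03,0,0,0,-1],[0,0,-0.04,0,0,0,-1],[0,0,-0.04,0,0,0,-1],[0,0,0,0,0,0,-1],[0,0,0,0,0,0,-1]])

```text
t: 22.85
tcp_pos: [0.453, 0.0826, 0.1464]
tool_rot: [-0.423, 0.906, -0.001, 0.002]
force: [-0.9, -0.2, -0.5]
finger_gap: 0.162
gripper_force: 27.2
```

```bash
python3 - <<'E'
from h import *
st(); go(.5603,-.3734,.14,80)
s=snap('scene');cv2.imwrite('pics/s8.png',cv2.resize(s['image'][180:320,80:230,::-1],None,fx=4,fy=4,interpolation=cv2.INTER_CUBIC))
E
```

```text
t 22.85 tcp [453.   82.6 146.4] yaw 140.1 tilt 0.21 q [-0.06  0.48  1.93  0.    0.73 -2.51] F [-0.9 -0.2 -0.5] gap 0.162 27.2
yaw 80 turn [-0.   0.2 60.1] shift mm [-184.8 -430.5    6.4] q6~ -114
yaw 260 turn [-3.000e-01 -1.000e-01 -1.199e+02] shift mm [184.8 430.5   6.4] q6~ 66
```

View pics/s8.png

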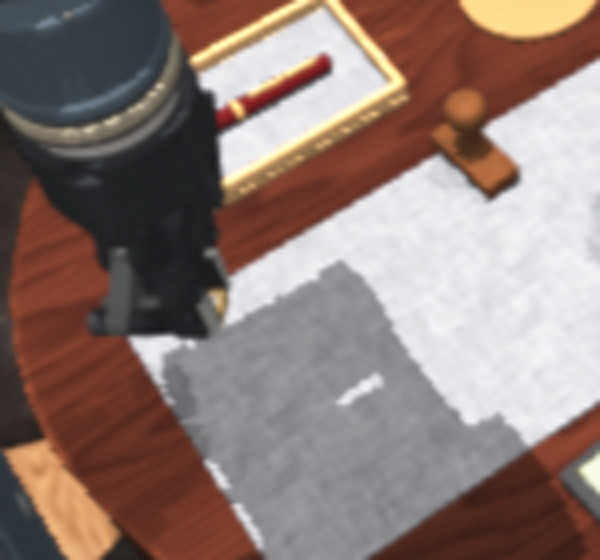

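The sharpener is in the grip (215,305). On to the tray.

>>> drive_tool(plan=[[0,0,0,0,0,7.5,-1],[0,0,0,0,0,7.5,-1],[0,0,0,0,0,7.5,-1],[0,0,0,0,0,7.5,-1],[0,0,0,0,0,7.5,-1],[0,0,0,0,0,7.5,-1],[0,0,0,0,0,7.5,-1],[0,0,0,0,0,7.6,-1]])

```text
t: 23.7
tcp_pos: [0.4513, 0.0826, 0.1438]
tool_rot: [0.09, 0.996, 0.0, -0.002]
force: [-0.2, -0.1, -1.2]
finger_gap: 0.162
gripper_force: 27.2
```

>>> drive_tool(plan=[[-0.0185,-0.043,0,0,0,0,-1],[-0.0185,-0.043,0,0,0,0,-1],[-0.0185,-0.043,0,0,0,0,-1],[-0.0185,-0.043,0,0,0,0,-1],[-0.0185,-0.043,0,0,0,0,-1],[-0.0185,-0.043,0,0,0,0,-1],[-0.0185,-0.043,0,0,0,0,-1],[-0.0185,-0.043,0,0,0,0,-1],[-0.0185,-0.043,0,0,0,0,-1],[-0.0185,-0.043,0,0,0,0,-1]])

```text
t: 24.7
tcp_pos: [0.5589, -0.3741, 0.1424]
tool_rot: [0.088, 0.996, 0.002, -0.001]
force: [0.6, 0.2, -0.4]
finger_gap: 0.165
gripper_force: 27.2
```

>>> drive_tool(plan=[[0,0,0.03,0,0,0,-1],[0,0,0.04,0,0,0,-1],[0,0,0,0,0,0,-1],[0,0,0,0,0,0,-1],[0,0,0,0,0,0,-1],[0,0,0,0,0,0,-1]])

```text
t: 25.3
tcp_pos: [0.5612, -0.3735, 0.0778]
tool_rot: [0.087, 0.996, -0.001, 0.002]
force: [0.3, -0.8, -0.3]
finger_gap: 0.166
gripper_force: 27.2
```

```bash
python3 - <<'E'
from h import *
st(); go(.5603,-.3734,.0215,80)
E
```

```text
t 25.3 tcp [ 561.2 -373.5   77.8] yaw 80.0 tilt 0.27 q [-0.75  0.79  1.42  0.    0.92 -2.15] F [ 0.3 -0.8 -0.3] gap 0.166 27.2
yaw 80 turn [-0.1  0.3 -0. ] shift mm [ 0.9 -0.  56.3] q6~ -114
yaw 260 turn [4.0e-01 1.0e-01 1.8e+02] shift mm [-0.9  0.  56.3] q6~ 66
```

>>> drive_tool(plan=[[0.001,0,0.025,0,0,0,-1],[0,0,0.018,0,0,0,-1],[0,0,0.007,0,0,0,-1],[0,0,0.003,0,0,0,-1],[0,0,0,0,0,0,-1],[0,0,0,0,0,0,-1],[0,0,0.001,0,0,0,-1],[0,0,0,0,0,0,-1]])

```text
t: 26.1
tcp_pos: [0.5594, -0.373, 0.0223]
tool_rot: [0.088, 0.996, 0.0, 0.001]
force: [-0.9, 0.9, 0.7]
finger_gap: 0.167
gripper_force: 27.2
```

>>> drive_tool(plan=[[0,0,0.001,0,0,0,-1],[0,0,0,0,0,0,-1],[0,0,0,0,0,0,-0.5],[0,0,0,0,0,0,-0.4],[0,0,0,0,0,0,-0.35],[0,0,0,0,0,0,-0.35],[0,0,-0.01,0,0,0,-0.35],[0,0,-0.03,0,0,0,-0.35],[0,0,-0.04,0,0,0,-0.35],[0,0,-0.05,0,0,0,-0.35]])

```text
t: 27.1
tcp_pos: [0.5578, -0.3719, 0.1508]
tool_rot: [0.088, 0.996, 0.002, -0.001]
force: [0.7, -0.4, -0.7]
finger_gap: 0.323
gripper_force: 0.0
```

```bash
python3 - <<'E'
from m import *
st(); go(.436,-.163,.15,52); go(.436,-.163,.15,-38)
for n,box in(('top',(214,212,247,246)),('scene',(226,212,258,248))):
    s=snap(n);V=cv2.resize(s['image'],None,fx=4,fy=4,interpolation=cv2.INTER_CUBIC).astype(int)
    x0,y0,x1,y1=[4*b for b in box];m=np.zeros(V.shape[:2],np.uint8);sub=V[y0:y1,x0:x1]
    m[y0:y1,x0:x1]=(sub.max(2)<95)
    nn,l,stt,_=cv2.connectedComponentsWithStats(m);j=1+stt[1:,4].argmax()
    p=(np.argwhere(l==j)[:,::-1]+.5)/4-.5;P=ray(s,p,.036)[:,:2]*1000
    r=cv2.minAreaRect(P.astype(np.float32));print(n,np.round(r[0],1),np.round(r[1],1),round(r[2],1))
    m[y0:y1,x0:x1]=((sub[...,2]-sub[...,0])<9)&(sub.max(2)<70)  # black cap
    nn,l,stt,_=cv2.connectedComponentsWithStats(m);j=1+stt[1:,4].argmax()
    p=(np.argwhere(l==j)[:,::-1]+.5)/4-.5;P=ray(s,p,.057)[:,:2]*1000
    r=cv2.minAreaRect(P.astype(np.float32));print(' cap',np.round(r[0],1),np.round(r[1],1),P.mean(0).round(1))
E
```

```text
t 27.1 tcp [ 557.8 -371.9  150.8] yaw 80.0 tilt 0.21 q [-0.76  0.7   1.39  0.    1.06 -2.15] F [ 0.7 -0.4 -0.7] gap 0.323 0.0
yaw 52 turn [ 0.2 -0.2 28. ] shift mm [224.6  89.6   0.8] q6~ -72
yaw 232 turn [   0.2    0.2 -152. ] shift mm [-224.6  -89.6    0.8] q6~ 108
yaw -38 turn [ -0.   -0.3 118. ] shift mm [  89.6 -224.6    0.8] q6~ 18
yaw 142 turn [  0.2  -0.  -62. ] shift mm [-89.6 224.6   0.8] q6~ -162
top [ 477.1 -117.4] [2.7 1.4] 1.5Traceback (most recent call last):
  File "<stdin>", line 11, in <module>
ValueError: attempt to get argmax of an empty sequence
```

```bash
python3 - <<'E'
from m import *
for n,box in(('top',(214,212,247,246)),('scene',(226,212,258,248))):
    s=snap(n);V=cv2.resize(cv2.imread(f'pics/{n}0.png')[...,::-1],None,fx=4,fy=4,interpolation=cv2.INTER_CUBIC).astype(int)
    x0,y0,x1,y1=[4*b for b in box];m=np.zeros(V.shape[:2],np.uint8);sub=V[y0:y1,x0:x1]
    for nm,mm,z in(('body',sub.max(2)<100,.036),('cap',((sub[...,2]-sub[...,0])<10)&(sub.max(2)<80),.057)):
        m[:]=0;m[y0:y1,x0:x1]=mm
        nn,l,stt,_=cv2.connectedComponentsWithStats(m);j=1+stt[1:,4].argmax()
        p=(np.argwhere(l==j)[:,::-1]+.5)/4-.5;P=ray(s,p,z)[:,:2]*1000
        r=cv2.minAreaRect(P.astype(np.float32));print(n,nm,np.round(r[0],1),np.round(r[1],1),round(r[2],1),P.mean(0).round(1))
s=snap('scene')
im=cv2.cvtColor(cv2.imread('pics/scene0.png'),cv2.COLOR_BGR2HSV);M=((im[...,0]>10)&(im[...,0]<35)&(im[...,1]>60)&(im[...,2]>150)).astype(np.uint8);m=0*M;m[155:195,188:238]=M[155:195,188:238]
P=ray(s,np.argwhere(m)[:,::-1],.005)[:,:2]*1000;print('coaster scene',P.mean(0),np.ptp(P,axis=0))
E
```

```text
top body [ 436.2 -162.8] [50.6 49.5] 52.3 [ 435.9 -162.8]
top cap [ 436.1 -161.6] [31.5 31.7] 0.8 [ 436. -162.]
scene body [ 431.6 -157.3] [47.6 71.5] 52.1 [ 429.9 -155.6]
scene cap [ 433.5 -157.7] [30.3 36.8] 53.8 [ 433.6 -158.1]
coaster scene [ 636.5245792  -207.78120268] [148.26477276  96.50082301]
```

>>> drive_tool(plan=[[0,0,0,0,0,7,1],[0,0,0,0,0,7,1],[0,0,0,0,0,7,1],[0,0,0,0,0,7,1],[0.0448,0.018,0,0,0,0,1],[0.0448,0.018,0,0,0,0,1],[0.0448,0.018,0,0,0,0,1],[0.0448,0.018,0,0,0,0,1],[0.0448,0.018,0,0,0,0,1],[0,0,0,0,0,0,1]], newtons=40)

```text
t: 28.3
tcp_pos: [0.4303, -0.1562, 0.1489]
tool_rot: [0.324, 0.946, 0.003, -0.007]
force: [-0.3, -0.1, 0.2]
finger_gap: 1.0
gripper_force: 0.0
```

>>> drive_tool(plan=[[0,0,0.02,0,0,0,1],[0,0,0.02,0,0,0,1],[0,0,0,0,0,0,1],[0,0,0,0,0,0,1],[0,0,0,0,0,0,1]])

```text
t: 28.8
tcp_pos: [0.4383, -0.1642, 0.111]
tool_rot: [0.326, 0.945, 0.001, 0.001]
force: [-0.3, 0.4, -0.4]
finger_gap: 1.002
gripper_force: 0.0
```

```bash
python3 - <<'E'
from h import *
st(); go(.436,-.162,.022,52)
s=snap('scene');cv2.imwrite('pics/s9.png',cv2.resize(s['image'][120:290,170:350,::-1],None,fx=3.5,fy=3.5,interpolation=cv2.INTER_CUBIC))
E
```

```text
t 28.8 tcp [ 438.3 -164.2  111. ] yaw 51.9 tilt 0.11 q [-0.6   0.55  1.94  0.    0.65 -1.51] F [-0.3  0.4 -0.4] gap 1.002 0.0
yaw 52 turn [ 0.1  0.1 -0.1] shift mm [ 3.2  0.4 89. ] q6~ -72
yaw 232 turn [ 1.000e-01 -1.000e-01  1.799e+02] shift mm [-3.2 -0.4 89. ] q6~ 108
```

View pics/s9.png

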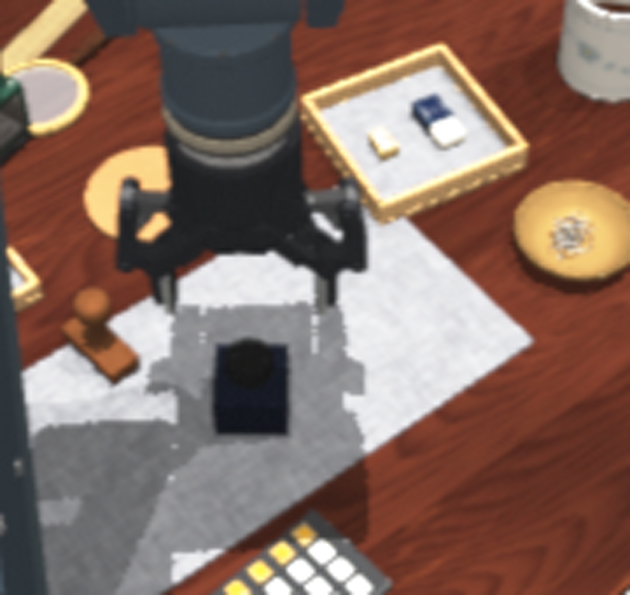

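Sharpener (383,142) and eraser (440,120) lie side by side in the square tray. The gripper is lined up over the bottle (250,390).

>>> drive_tool(plan=[[0.003,0.0005,0.02,0,0,0,1],[0,0,0.03,0,0,0,1],[0,0,0.02,0,0,0,1],[0,0,0.013,0,0,0,1],[0,0,0.006,0,0,0,1],[0,0,0,0,0,0,1],[0,0,0,0,0,0,1],[0,0,0,0,0,0,1]])

```text
t: 29.65
tcp_pos: [0.4367, -0.162, 0.0225]
tool_rot: [0.326, 0.945, 0.0, 0.002]
force: [0.1, 0.3, -0.6]
finger_gap: 1.001
gripper_force: 0.0
```

>>> drive_tool(plan=[[0,0,0,0,0,0,0.4],[0,0,0,0,0,0,0.3],[0,0,0,0,0,0,0.2],[0,0,0,0,0,0,-0.2],[0,0,0,0,0,0,-1],[0,0,0,0,0,0,-1],[0,0,0,0,0,0,-1],[0,0,0,0,0,0,-1]])

```text
t: 30.45
tcp_pos: [0.4363, -0.1617, 0.0221]
tool_rot: [0.326, 0.945, 0.0, 0.001]
force: [-0.9, -0.2, 5.3]
finger_gap: 0.565
gripper_force: 42.3
```

>>> drive_tool(plan=[[0,0,-0.005,0,0,0,-1],[0,0,-0.015,0,0,0,-1],[0,0,-0.02,0,0,0,-1],[0,0,-0.02,0,0,0,-1],[0,0,-0.02,0,0,0,-1],[0,0,-0.02,0,0,0,-1],[0,0,0,0,0,0,-1],[0,0,0,0,0,0,-1],[0,0,0,0,0,0,-1]])

```text
t: 31.35
tcp_pos: [0.4353, -0.1612, 0.1208]
tool_rot: [0.326, 0.945, 0.001, -0.0]
force: [-0.0, 0.5, -2.2]
finger_gap: 0.566
gripper_force: 41.8
```

```bash
python3 - <<'E'
from h import *
st(); go(.634,-.208,.125,52)
E
```

```text
t 31.35 tcp [ 435.3 -161.2  120.8] yaw 52.0 tilt 0.11 q [-0.6   0.53  1.94  0.    0.67 -1.51] F [-0.   0.5 -2.2] gap 0.566 41.8
yaw 52 turn [ 0.1 -0.1 -0. ] shift mm [-185.4   85.5   -4.2] q6~ -70
yaw 232 turn [-1.0e-01 -1.0e-01  1.8e+02] shift mm [185.4 -85.5  -4.2] q6~ 110
```

>>> drive_tool(plan=[[-0.01,0.005,0,0,0,0,-1],[-0.02,0.009,0,0,0,0,-1],[-0.03,0.014,0,0,0,0,-1],[-0.035,0.016,0,0,0,0,-1],[-0.035,0.016,0,0,0,0,-1],[-0.03,0.014,0,0,0,0,-1],[-0.017,0.008,0,0,0,0,-1],[-0.008,0.004,0,0,0,0,-1],[0,0,0,0,0,0,-1],[0,0,0,0,0,0,-1]])

```text
t: 32.35
tcp_pos: [0.6333, -0.2073, 0.1209]
tool_rot: [0.326, 0.945, 0.001, -0.001]
force: [-0.4, 0.3, -1.4]
finger_gap: 0.568
gripper_force: 41.7
```

>>> drive_tool(plan=[[0,0,0.01,0,0,0,-1],[0,0,0.02,0,0,0,-1],[0,0,0.02,0,0,0,-1],[0,0,0.01,0,0,0,-1],[0,0,0.005,0,0,0,-1],[0,0,0,0,0,0,-1],[0,0,0,0,0,0,-1],[0,0,0,0,0,0,-1]])

```text
t: 33.15
tcp_pos: [0.6354, -0.2083, 0.0581]
tool_rot: [0.326, 0.945, 0.0, 0.002]
force: [-0.0, -0.1, -2.0]
finger_gap: 0.561
gripper_force: 41.7
```

```bash
python3 - <<'E'
from h import *
st(); go(.6335,-.208,.027,52)
E
```

```text
t 33.15 tcp [ 635.4 -208.3   58.1] yaw 52.0 tilt 0.2 q [-0.48  0.82  1.44  0.    0.88 -1.39] F [-0.  -0.1 -2. ] gap 0.561 41.7
yaw 52 turn [ 0.1  0.2 -0. ] shift mm [ 1.7 -1.  31.1] q6~ -70
yaw 232 turn [  0.3  -0.2 180. ] shift mm [-1.7  1.  31.1] q6~ 110
```

>>> drive_tool(plan=[[0.001,-0.0005,0.015,0,0,0,-1],[0,0,0.007,0,0,0,-1],[0,0,0.004,0,0,0,-1],[0,0,0.002,0,0,0,-1],[0,0,0,0,0,0,-1],[0,0,0,0,0,0,-1],[0,0,0,0,0,0,-1]])

```text
t: 33.85
tcp_pos: [0.634, -0.2078, 0.0294]
tool_rot: [0.326, 0.945, 0.001, 0.001]
force: [0.5, 0.4, -1.6]
finger_gap: 0.565
gripper_force: 41.7
```

```bash
python3 - <<'E'
from h import *
st(); go(.6335,-.208,.027,52)
E
```

```text
t 33.85 tcp [ 634.  -207.8   29.4] yaw 52.0 tilt 0.14 q [-0.48  0.86  1.45  0.    0.83 -1.39] F [ 0.5  0.4 -1.6] gap 0.565 41.7
yaw 52 turn [ 0.1  0.1 -0. ] shift mm [ 0.3 -0.4  2.4] q6~ -70
yaw 232 turn [ 2.0e-01 -1.0e-01  1.8e+02] shift mm [-0.3  0.4  2.4] q6~ 110
```

>>> drive_tool(plan=[[0,0,0.001,0,0,0,-1],[0,0,0.001,0,0,0,-1],[0,0,0,0,0,0,-1],[0,0,0,0,0,0,-1]])

```text
t: 34.25
tcp_pos: [0.6339, -0.2078, 0.0272]
tool_rot: [0.326, 0.945, 0.001, 0.001]
force: [0.8, 0.5, -0.8]
finger_gap: 0.566
gripper_force: 41.8
```

>>> drive_tool(plan=[[0,0,0.001,0,0,0,-1],[0,0,0,0,0,0,-1],[0,0,0,0,0,0,0.2],[0,0,0,0,0,0,0.5],[0,0,0,0,0,0,1],[0,0,0,0,0,0,1],[0,0,0,0,0,0,1],[0,0,0,0,0,0,1]])

```text
t: 35.05
tcp_pos: [0.6337, -0.2077, 0.0259]
tool_rot: [0.326, 0.945, 0.001, 0.001]
force: [-0.1, -0.7, 0.3]
finger_gap: 1.002
gripper_force: 0.0
```

>>> drive_tool(plan=[[0,0,-0.02,0,0,0,1],[0,0,-0.03,0,0,0,1],[0,0,-0.04,0,0,0,1],[0,0,-0.04,0,0,0,1],[0.04,0,0,0,0,0,1],[0.045,0,0,0,0,0,1],[0.045,0,0,0,0,0,1],[0.04,0,0,0,0,0,1],[0,0,0,0,0,0,1],[0,0,0,0,0,0,1]])

```text
t: 36.05
tcp_pos: [0.4994, -0.1026, 0.1563]
tool_rot: [0.326, 0.946, 0.001, 0.001]
force: [1.8, -0.1, -0.3]
finger_gap: 1.002
gripper_force: 0.0
```

```bash
python3 - <<'E'
from h import *
st()
s=snap('scene');S=s['image'][90:260,80:340,::-1]
t=snap('top')['image'][120:280,125:400,::-1]
S=cv2.resize(S,(450,294),interpolation=cv2.INTER_CUBIC);t=cv2.resize(t,(505,294),interpolation=cv2.INTER_CUBIC)
cv2.imwrite('pics/s10.png',np.vstack([cv2.copyMakeBorder(S,0,0,0,55,0),t]))
E
```

```text
t 36.05 tcp [ 499.4 -102.6  156.3] yaw 52.0 tilt 0.14 q [-0.42  0.51  1.81  0.    0.83 -1.33] F [ 1.8 -0.1 -0.3] gap 1.002 0.0
```

View pics/s10.png

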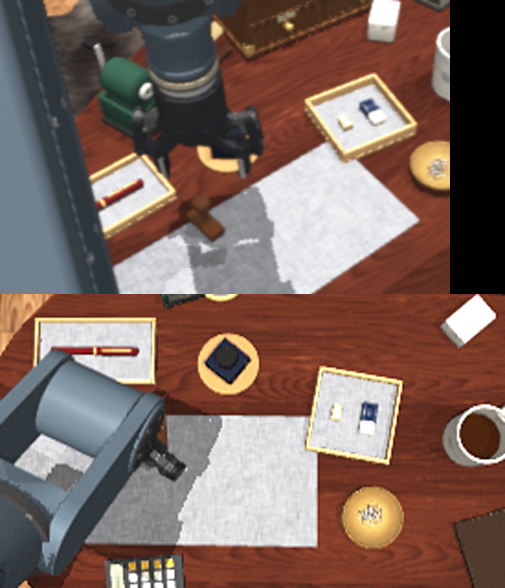

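The bottle stands on the coaster (228,362). The pen, sharpener and eraser are in their trays. I'll check the centring by numbers.

```bash
python3 - <<'E'
from h import *
s=snap('top');V=cv2.resize(s['image'],None,fx=4,fy=4,interpolation=cv2.INTER_CUBIC);h=cv2.cvtColor(V,cv2.COLOR_RGB2HSV).astype(int)
x0,y0,x1,y1=228*4,138*4,272*4,178*4
def q(mm,z):
    m=np.zeros(V.shape[:2],np.uint8);m[y0:y1,x0:x1]=mm[y0:y1,x0:x1]
    p=(np.argwhere(m)[:,::-1]+.5)/4-.5;P=ray(s,p,z)[:,:2]*1000;P=P.astype(np.float32)
    return cv2.minAreaRect(P),cv2.minEnclosingCircle(P)
y=(h[...,0]>10)&(h[...,0]<35)&(h[...,1]>60)&(h[...,2]>140)
print('coaster',q(y,.005)[1]);d=V.max(2)<85
print('body',q(d,.041)[0])
E
```

```text
coaster ((633.7510375976562, -208.09080505371094), 48.7335090637207)
body ((634.0159912109375, -218.70828247070312), (92.97367858886719, 70.72547912597656), 48.654388427734375)
```

```bash
python3 - <<'E'
from h import *
s=snap('top');V=cv2.resize(s['image'],None,fx=4,fy=4,interpolation=cv2.INTER_CUBIC).astype(int)
m=((V.max(2)<100)&(V[...,2]>V[...,0]-8)).astype(np.uint8);n,l,stt,c=cv2.connectedComponentsWithStats(m)
k=l[int(158*4),int(249*4)];print(k,stt[k]/4)
p=(np.argwhere(l==k)[:,::-1]+.5)/4-.5
print(cv2.minAreaRect((ray(s,p,.041)[:,:2]*1000).astype(np.float32)))
print(manip.sense()['t'])
E
```

```text
545 [ 236.75  144.25   24.     24.5  1285.75]
((630.6311645507812, -208.04208374023438), (50.73827362060547, 49.53582763671875), 51.87892150878906)
36.25
```

```bash
python3 -c "
from station import manip
print(manip.sign_off())"
```

```text
the job is handed in; nothing more can be done
None
```

The job is handed in after about 36 s of the 96 s allowed: the pen lies lengthwise in the long tray, the eraser and sharpener lie flat side by side in the square tray, and the ink bottle stands upright within about 2–3 mm of the coaster's centre; the stamp and mug look unmoved in the final images, though the wrist hit its joint limit once on the way to the sharpener and tilted about 8° before I re-levelled it.

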